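Open the yellow varnish cabinet

TASK

On the violin maker's bench, open the small yellow varnish cabinet: lift its red paddle handle to free the latch, swing the door open until it stands about square to the cabinet, and let go. Leave the grey cabinet shut and the varnished violin plate on the mat where it lies.

Things in the scene. Friction and masses are not known exactly. Their poses are not given: they have to be found in the camera images.
- yellow_cabinet: Yellow steel bench-top cabinet with a red paddle on its door, fixed to the bench; a grey twin with a black paddle stands near, and the two may be swapped. 140 mm deep (x), 180 wide (y), 160 high on a 30 mm plinth. Origin: centre of the underside, on the bench. Its -x points out of the door, roughly at the robot; +y left as the robot sees it. Door's outer face at x = -82 mm.
- yellow_hinge (a point): Foot of the yellow door's vertical hinge axis: x = -76, y = +85, z = 30 mm in the cabinet's frame. The door is 12 mm thick and 170 mm wide, from 31 to 153 mm above the bench.
- yellow_grip (a point): Middle of the red paddle, moving with it; at rest 123 mm above the bench, 44 mm out from the door's face. The paddle is a plate 36 mm wide (across the door), 12 mm thick, reaching 58 mm from its pivot and drooping 17 degrees; this point is 42 mm from the pivot. Pinch it from above by its two side edges, 36 mm apart: it turns between the finger pads as it is lifted.
- yellow_paddle (a joint): Lift of the paddle, rad: 0 at rest, 0.6 fully lifted (17 degrees above level, grip point 147 mm high). Pivot: level axis along y at x = -86, y = -50, z = 135 mm in the cabinet's frame. Sprung to 0: 3 N at the grip point starts it, 6 N holds it up. A hidden pawl holds the door shut until about 0.32; dropped with the door shut it latches again.
- yellow_door (a joint): Opening of the yellow door, rad: 0 shut, 1.57 square to the cabinet, 1.9 at its stop. Hinged on its left (the cabinet's +y), it swings out towards the robot, clockwise seen from above. Light friction: it stays where it is left; about 1 N at the paddle moves it.
- grey_door (a joint): Opening of the other, grey cabinet's door, rad; 0 shut. To be left shut.
- violin: Loose, red-brown varnished violin plate, 356 mm long, 200 wide, 14 thick, lying flat on the thin grey mat between robot and cabinets. Origin: centre of its underside, 3 mm above the bench; x along its length. To be left where it lies.

How it is judged:
By the outcome, as a careful person would: the job done as asked, in the order asked, and still so for the second after the job is handed in, with the robot touching nothing.
It also fails if it takes over 38 s, if anything falls off the work surface, if the arm or the gripper's body presses on something with over 40 N, if the wrist force passes 120 N, or if a joint passes its speed limit or range.

ROBOT

A 6-joint arm with a two-finger parallel gripper is mounted at the origin on the work surface. World frame = base frame: x ahead of the robot, y to its left, z up, the work surface at z = 0. Lengths are in m, angles in rad, forces in N, time in s.
With the tool pointing down it reaches from about 0.3 to 0.775 m from the base axis. Payload 14.6 kg.
Tool frame: the origin (TCP) lies on the centre line of the jaws, within the pads' length; the fingertips stand 17 mm ahead of it and the grasp point (between the pads) lies 2 mm behind it; z points along the fingers, x is the direction in which the jaws open and shut, and the axes are right-handed (so a half turn about z gives the same grasp; the last joint's range is limited). The gripper opens to 94 mm and grips with 3 to 60 N. Pads are 16 mm wide; open, the fingers measure 119 mm over their backs; the gripper's body (75 mm by 177 mm) begins 78 mm behind the grasp point.
Start: joints at [-1.273, 0.3, 1.521, -0, 1.321, -0.067], TCP at [0.196, -0.514, 0.222] pointing down, gripper open.
Joint ranges: [-3.03, 3.03], [-0.79, 2.21], [0.23, 2.52], [-1.04, 4.18], [0, 3.07], [-2.55, 2.55]. Speed limits (rad/s): [2.22, 2.22, 2.57, 3.14, 3.14, 3.14].

INTERFACE

Orientations are given as [roll, pitch, yaw] about the fixed x, y, z axes, in that order (R = Rz(yaw) Ry(pitch) Rx(roll)).
In Python, from station import ctrl gives the robot as it stands. The module is installed in compiled form; this text tells all that it offers.
- The arm moves only by the tool drive_tool, never from a script. Its argument "increments" is a list of rows, each a list of 3 entries, a list of its own where there are three numbers: the turn, a rotation vector about the tool's x, y, z in degrees, then the shift along the tool's x, y, z in mm, then the opening, from 0 (shut) to 1 (fully open). In form: [[[ax, ay, az], [dx, dy, dz], hand], ...]. A call has 1 to 20 rows; each row shifts and turns the commanded pose from where the row before left it, along the tool's axes as they then stand; what a row does not reach is not made up. A row lasts 1/8 s, in which the tool goes at most 62.5 mm and 10.7 degrees, less where a joint would pass 70% of its speed; a pose out of reach is approached as far as the arm can. A call with a gripper value outside its range is refused whole. The fingers move at their own pace and stop on an object; "squeeze" is the grip in N (left out, the last holds). Time passes only in rows, so rows that do not move let the fingers close. It gives the time, the measured TCP pose, the force and the opening at its end, in the units of the state.
- ctrl.get_obs(): the state, without advancing time (a new reading comes with each control period).
- ctrl.camera(name): name is "scene" or "top" or "wrist"; returns the picture (420x560x3 uint8, red, green, blue); there is no depth.
- ctrl.calibration(name): a dict with "fx", "fy", "cx", "cy" (pixels), "rvec" (rotation vector, rad) and "tvec" (3), from world to camera coordinates, as OpenCV has them. Camera axes: x right, y down, z forward; pixel columns grow to the right and rows downward; lengths in m; the calibration is good to about 2 mm. A picture is of the moment at which its call begins: read the wrist's pose just before it. calibration takes no time and is no camera call; for the wrist camera it gives the pose at the moment of the call.
- ctrl.hand_in(): hands the job in, once; it reports no verdict.
The state is a dict: "time_s": time; "qpos": joint angles; "joint_vel": joint speeds; "tau": joint torques, N m; "ee_pos": TCP position; "eef_rot": TCP orientation; "force": force on the tool from outside, world axes, zero at the start; "moment": the same for the moment, N m; "grip_width": finger opening in m.
Only numpy, scipy, OpenCV 4.12 (cv2) and the standard library are available. Lean on these libraries where they do the work, as an engineer would, in place of code of your own. Each camera call takes 0.05 s, during which the arm holds its last target.

## Working session

There is one attempt and no reset: what is moved stays moved. The work goes in short steps, Python scripts to look and compute and a tool call to move; the robot and the scene stay as the last step left them, time stands still between calls to the robot, and variables do not carry over. Pictures are saved under pics/ and viewed, and the job is handed in when it is done.

Besides the shell and the picture viewer there is one more tool, called as name([rows], argument=value, ...), one row to a line, values as JSON. drive_tool: Moves the arm, as the interface text tells. Its arguments: {"type":"object","properties":{"increments":{"type":"array"},"squeeze":{"type":"number"}},"required":["increments"]}

```bash
mkdir -p pics
python3 - <<'E'
from station import ctrl
import cv2
for n in ("scene","top"):
    im=ctrl.camera(n); cv2.imwrite(f"pics/{n}0.png",im[:,:,::-1])
    print(n,ctrl.calibration(n))
o=ctrl.get_obs(); print(o)
E
```

```text
scene {'fx': 509.6654696367913, 'fy': 509.6654696367913, 'cx': 290.91511172528664, 'cy': 210.66082563443928, 'rvec': array([ 1.88556651,  2.21387965, -0.36934349]), 'tvec': array([ 0.07006318, -0.45873027,  1.29202069])}
top {'fx': 497.93702117353973, 'fy': 497.93702117353973, 'cx': 279.9876982519275, 'cy': 209.54812842169858, 'rvec': array([ 2.13055129, -2.14662117,  0.1398012 ]), 'tvec': array([0.01055356, 0.5450496 , 1.00018828])}
{'time_s': 0.1, 'qpos': array([-1.27261017e+00,  3.00424611e-01,  1.52148802e+00, -1.26460114e-05,
        1.32071667e+00, -6.65622234e-02]), 'joint_vel': array([ 0.00033425, -0.00085624, -0.00211056, -0.00122192,  0.0008775 ,
        0.00162061]), 'tau': array([-1.56910619e-04, -5.32649410e+01, -3.53287518e+01,  7.08927051e-02,
        2.35360838e-02, -5.02809553e-05]), 'ee_pos': array([ 0.19614464, -0.51361063,  0.22195119]), 'eef_rot': array([-3.14153592e+00,  1.03517525e-03, -1.20604478e+00]), 'force': array([-0.33572586, -0.19710878, -0.51681365]), 'moment': array([-0.05449602, -0.00833683,  0.00484598]), 'grip_width': 0.09399934490609026}
```

View pics/scene0.png

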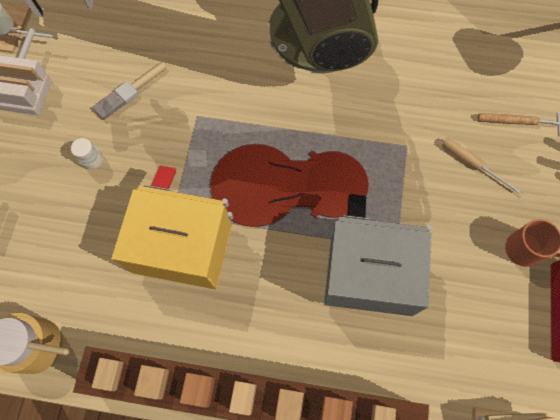

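View pics/top0.png

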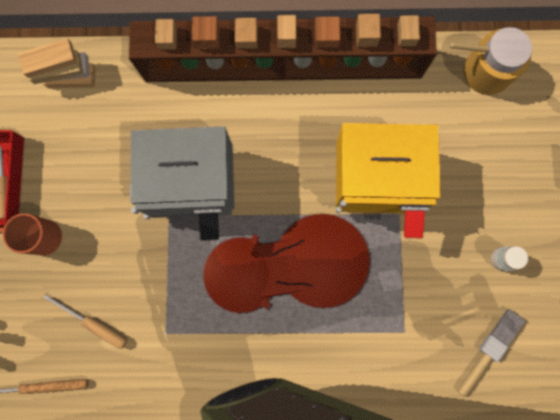

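The top view shows the yellow cabinet on the robot's right, around (388,165), with its red paddle at (414,223). The grey cabinet is on the left and the violin lies between the two paddles. I'll zoom in for the corners.

Run:
```python
import cv2,numpy as np
a=cv2.imread("pics/top0.png")[105:255,320:460]; b=cv2.imread("pics/scene0.png")[155:295,105:245]
cv2.imwrite("pics/z1.png",cv2.resize(a,None,fx=4,fy=4,interpolation=cv2.INTER_CUBIC))
cv2.imwrite("pics/z2.png",cv2.resize(b,None,fx=4,fy=4,interpolation=cv2.INTER_CUBIC))
for n in("top0","scene0"):
    im=cv2.imread(f"pics/{n}.png"); h=cv2.cvtColor(im,cv2.COLOR_BGR2HSV)
    for nm,m in (("red",cv2.inRange(h,(0,200,150),(8,255,255))|cv2.inRange(h,(172,200,150),(180,255,255))),("yel",cv2.inRange(h,(20,200,190),(30,255,255))),("yelall",cv2.inRange(h,(18,200,90),(30,255,255)))):
        c,_=cv2.findContours(m,0,2)
        for k in c:
            if cv2.contourArea(k)>120: print(n,nm,cv2.contourArea(k),cv2.boundingRect(k),cv2.approxPolyDP(k,3,True).reshape(-1,2).tolist())
```

```text
top0 red 406.5 (405, 211, 19, 26) [[405, 212], [405, 235], [421, 236], [423, 212]]
top0 red 144.0 (0, 143, 11, 36) [[0, 143], [5, 151], [8, 178], [9, 155], [5, 151], [10, 150], [10, 143]]
top0 yel 7295.5 (341, 124, 98, 80) [[343, 125], [341, 194], [348, 202], [434, 203], [434, 199], [412, 197], [438, 197], [436, 126]]
top0 yelall 7985.5 (337, 124, 102, 88) [[343, 125], [337, 161], [337, 200], [343, 197], [349, 204], [343, 209], [400, 211], [396, 207], [404, 202], [434, 203], [438, 197], [436, 126]]
```

View pics/z1.png

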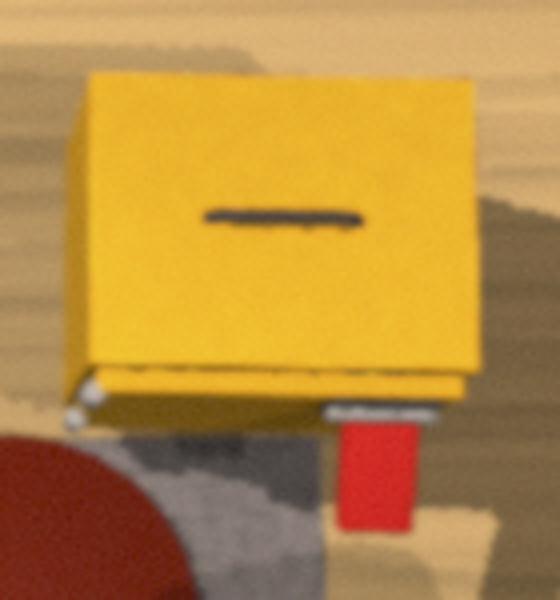

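View pics/z2.png

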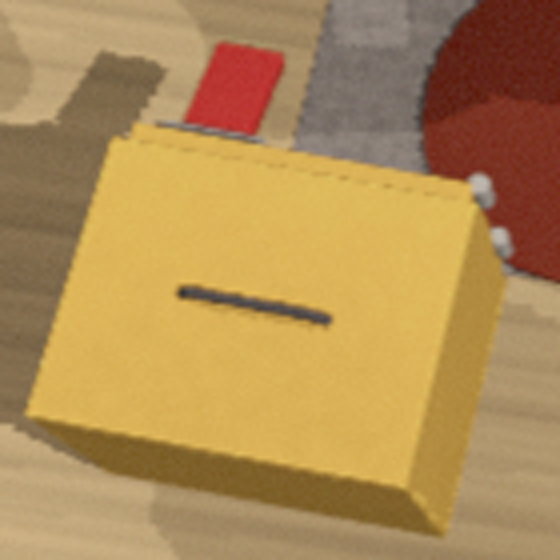

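```bash
cat > h.py <<'E'
import cv2,numpy as np
from station import ctrl
def KP(n):
    c=ctrl.calibration(n);K=np.array([[c['fx'],0,c['cx']],[0,c['fy'],c['cy']],[0,0,1]]);R=cv2.Rodrigues(np.array(c['rvec']))[0]
    return K,R,np.array(c['tvec'])
def tri(p,q,a="top",b="scene"):
    P=[]
    for n in(a,b):
        K,R,t=KP(n);P.append(K@np.c_[R,t])
    X=cv2.triangulatePoints(P[0],P[1],np.array(p,float).T,np.array(q,float).T);return (X[:3]/X[3]).T
def plane(n,p,z):
    K,R,t=KP(n);C=-R.T@t;o=[]
    for u in np.atleast_2d(p):
        d=R.T@np.linalg.solve(K,[u[0],u[1],1]);o.append(C+d*(z-C[2])/d[2])
    return np.array(o)
def proj(n,X):
    K,R,t=KP(n);x=(K@(R@np.atleast_2d(X).T+t[:,None])).T;return x[:,:2]/x[:,2:]
E
python3 - <<'E'
from h import *
np.set_printoptions(precision=4,suppress=True)
T=np.array([[90,73],[474,80],[481,373],[90,365],[411,532],[337,529]])/4-.375+[320,105]
S=np.array([[408,487],[27,415],[112,140],[473,205],[222,43],[284,56]])/4-.375+[105,155]
X=tri(T,S);print(X); 
for z in (.16,.19):
  for n,p in(("top",T),("scene",S)):
    Y=plane(n,p[:4],z);print(z,n,Y[:,:2].tolist(),"W",np.linalg.norm(Y[0]-Y[1]),np.linalg.norm(Y[2]-Y[3]),"D",np.linalg.norm(Y[1]-Y[2]),np.linalg.norm(Y[3]-Y[0]))
E
```

```text
[[ 0.6921 -0.1139  0.1596]
 [ 0.687  -0.2947  0.1584]
 [ 0.5476 -0.2921  0.1548]
 [ 0.5529 -0.1119  0.1561]
 [ 0.4767 -0.2641  0.1225]
 [ 0.4786 -0.2302  0.1224]]
0.16 top [[0.6919591719317747, -0.1137986069644537], [0.6864561404169223, -0.2940783986731909], [0.5466351369421014, -0.28997590240602616], [0.5520128213651023, -0.11037588186525175]] W 0.18036376203217522 0.17968051332295323 D 0.13988117631878838 0.13998819980282148
0.16 scene [[0.6921769077698017, -0.11387536536275729], [0.6872618345725122, -0.2941349394379767], [0.5493770442392887, -0.29054004326659183], [0.5543062476446674, -0.11214975938348327]] W 0.1803265703946987 0.17845837170081896 D 0.13793164496851348 0.13788145864958057
0.19 top [[0.6821205061073552, -0.11033462229290693], [0.6767991341000847, -0.28466323271176885], [0.5415937346922761, -0.2806961631543619], [0.5467938974162685, -0.10702488410908631]] W 0.17440980881421522 0.1737491146958107 D 0.13526358589767742 0.1353670764502061
0.19 scene [[0.697370557928153, -0.10786459733355185], [0.6926165834615207, -0.2822158995668914], [0.5592511693019551, -0.2787388313884597], [0.5640188108383883, -0.10619555062037965]] W 0.17441610265021606 0.1726091369077327 D 0.13341073306548437 0.13336219167673907
```

Cabinet: centre (0.620, -0.202), yaw about -1.7°, top at 0.16 m. That puts the grip point near (0.4926, -0.2487, 0.123) and the hinge near (0.5465, -0.115). I'll grasp with tool yaw 88.3°, so joint 6 has range left for the swing.

drive_tool([
  [[0,0,0],[-7,-18,0],1],
  [[0,0,0],[-14,-37,0],1],
  [[0,0,0],[-14,-37,0],1],
  [[0,0,0],[-14,-37,0],1],
  [[0,0,0],[-14,-37,0],1],
  [[0,0,0],[-14,-37,0],1],
  [[0,0,0],[-14,-37,0],1],
  [[0,0,0],[-14,-37,0],1],
  [[0,0,0],[-14,-37,0],1],
  [[0,0,0],[-14,-37,0],1],
  [[0,0,0],[-9,-20,0],1],
  [[0,0,0],[0,0,0],1],
], squeeze=20)

```text
time_s: 1.6
ee_pos: [0.4929, -0.2469, 0.2222]
eef_rot: [3.141, 0.0, -1.203]
force: [0.3, -0.4, -0.5]
grip_width: 0.094
```

drive_tool([
  [[0,0,-10.5],[0,0,0],1],
  [[0,0,-10.5],[0,0,0],1],
  [[0,0,-10.5],[0,0,0],1],
  [[0,0,-10.5],[0,0,0],1],
  [[0,0,-10.5],[0,0,0],1],
  [[0,0,-10.5],[0,0,0],1],
  [[0,0,-10.5],[0,0,0],1],
  [[0,0,-10.5],[0,0,0],1],
  [[0,0,-10.5],[0,0,0],1],
  [[0,0,-10.5],[0,0,0],1],
  [[0,0,-10.5],[0,0,0],1],
  [[0,0,-10.5],[0,0,0],1],
  [[0,0,-10.5],[0,0,0],1],
  [[0,0,-10.5],[0,0,0],1],
  [[0,0,-10.5],[0,0,0],1],
  [[0,0,0],[0,0,0],1],
  [[0,0,0],[0,0,0],1],
])

```text
time_s: 3.72
ee_pos: [0.4919, -0.2489, 0.2225]
eef_rot: [-3.142, 0.0, 1.538]
force: [-1.8, -0.7, 0.1]
grip_width: 0.0938
```

Run:
```python
from h import *
o=ctrl.get_obs();im=ctrl.camera("wrist");cv2.imwrite("pics/w1.png",im[:,:,::-1])
print(o['time_s'],o['ee_pos'],o['eef_rot'],o['qpos'],o['force'])
print("grip proj",proj("wrist",[0.4926,-0.2487,0.129]))
h=cv2.cvtColor(im,cv2.COLOR_RGB2HSV);m=cv2.inRange(h,(0,190,120),(8,255,255))|cv2.inRange(h,(172,190,120),(180,255,255))
for k in cv2.findContours(m,0,2)[0]:
    if cv2.contourArea(k)>300:
        p=cv2.approxPolyDP(k,4,True).reshape(-1,2);print(p.tolist(),plane("wrist",p,.129)[:,:2].tolist())
```

```text
3.725 [ 0.49186846 -0.2488594   0.22246666] [-3.14153167e+00  2.62896398e-05  1.53836766e+00] [-5.34814395e-01  3.02689130e-01  1.51733208e+00 -5.40764111e-05
  1.32161224e+00 -2.07316872e+00] [-1.80325564 -0.74601409  0.11122031]
grip proj [[278.57906796 216.76381198]]
```

View pics/w1.png

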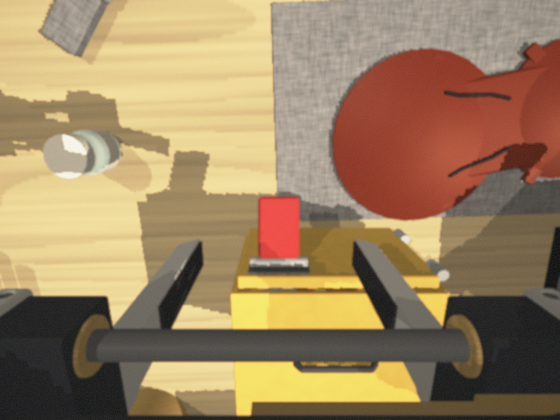

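The wrist view shows the red paddle centred at column 279, rows 198–258, and my computed grip point projects to (279,217), so they agree. Next: descend and close.

drive_tool([
  [[0,0,0],[0,0.5,8],1],
  [[0,0,0],[0,0,15],1],
  [[0,0,0],[0,0,15],1],
  [[0,0,0],[0,0,15],1],
  [[0,0,0],[0,0,15],1],
  [[0,0,0],[0,0,15],1],
  [[0,0,0],[0,0,12],1],
  [[0,0,0],[0,0,6.5],1],
  [[0,0,0],[0,0,0],1],
  [[0,0,0],[0,0,0],0.7],
  [[0,0,0],[0,0,0],0.5],
  [[0,0,0],[0,0,0],0.3],
  [[0,0,0],[0,0,0],0.2],
  [[0,0,0],[0,0,0],0.2],
  [[0,0,0],[0,0,0],0.2],
], squeeze=25)

```text
time_s: 5.65
ee_pos: [0.4926, -0.2488, 0.1209]
eef_rot: [-3.142, -0.0, 1.543]
force: [-0.7, 1.6, 0.2]
grip_width: 0.0371
```

Run:
```python
from h import *
o=ctrl.get_obs();im=ctrl.camera("wrist");cv2.imwrite("pics/w2.png",im[:,:,::-1])
print(o['time_s'],o['ee_pos'],o['eef_rot'],o['grip_width'],o['force'])
```

```text
5.65 [ 0.49263134 -0.24878719  0.12094384] [-3.14155980e+00 -5.33511118e-05  1.54287404e+00] 0.03710814804383905 [-0.71424754  1.55689075  0.17182622]
```

View pics/w2.png

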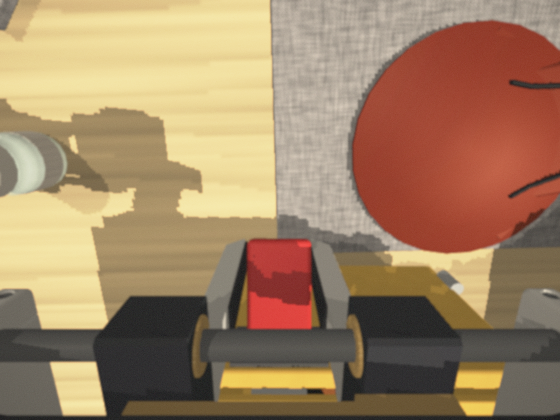

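The paddle, columns 248–312, sits between the pads and the width reads about 37 mm. Now lift by 20 mm.

drive_tool([
  [[0,0,0],[0,0,0],0.2],
  [[0,0,0],[0,0,0],0.2],
  [[0,0,0],[0,0,-2],0.2],
  [[0,0,0],[0,-0.5,-4],0.2],
  [[0,0,0],[0,-0.5,-4],0.2],
  [[0,0,0],[0,-0.5,-4],0.2],
  [[0,0,0],[0,0,-4],0.2],
  [[0,0,0],[0,0,-2],0.2],
  [[0,0,0],[0,0,0],0.2],
])

```text
time_s: 6.82
ee_pos: [0.4908, -0.2482, 0.1404]
eef_rot: [-3.14, -0.001, 1.543]
force: [0.7, 5.9, -8.7]
grip_width: 0.0357
```

Run:
```python
from h import *
o=ctrl.get_obs();im=ctrl.camera("wrist");cv2.imwrite("pics/w3.png",im[:,:,::-1])
print(o['time_s'],o['ee_pos'],o['eef_rot'],o['grip_width'],o['force'])
```

```text
6.825 [ 0.49081263 -0.2481649   0.14041985] [-3.14026693e+00 -1.36728676e-03  1.54308478e+00] 0.035745299186199724 [ 0.73172611  5.92593182 -8.65661489]
```

View pics/w3.png

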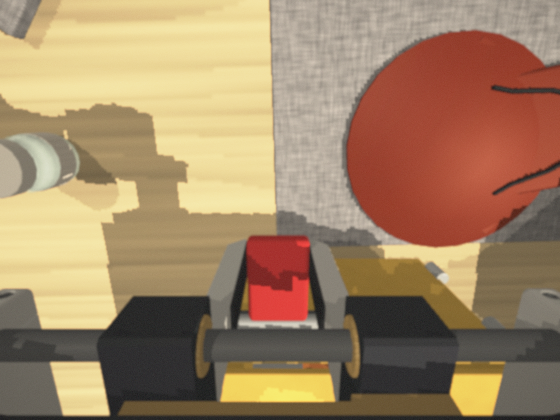

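Lifted, with about 8.7 N of spring load. For the swing I'll use alternating turn rows and chord rows, 5° each: (4.5, -11.8) mm in tool axes. A short first piece will show whether the pawl has freed.

drive_tool([
  [[0,0,2.5],[0,0,0],0.2],
  [[0,0,0],[4.5,-11.8,0],0.2],
  [[0,0,5],[0,0,0],0.2],
  [[0,0,0],[4.5,-11.8,0],0.2],
  [[0,0,5],[0,0,0],0.2],
  [[0,0,0],[4.5,-11.8,0],0.2],
  [[0,0,2.5],[0,0,0],0.2],
])

```text
time_s: 7.75
ee_pos: [0.457, -0.2294, 0.141]
eef_rot: [-3.141, 0.0, 1.283]
force: [-2.4, 4.7, -6.2]
grip_width: 0.0354
```

Run:
```python
from h import *
o=ctrl.get_obs();im=ctrl.camera("top");cv2.imwrite("pics/t3.png",im[:,:,::-1])
print(o['time_s'],o['ee_pos'],o['eef_rot'],o['grip_width'],o['force'],o['moment'],o['qpos'])
```

```text
7.75 [ 0.45703783 -0.22941671  0.14104434] [-3.14132830e+00  2.08473278e-04  1.28326456e+00] 0.035447983023491045 [-2.42505431  4.6887706  -6.18344014] [0.84532506 0.52965431 0.57679631] [-5.36716449e-01  2.99566399e-01  1.72214763e+00 -2.96873460e-04
  1.12008341e+00 -1.81985163e+00]
```

View pics/t3.png

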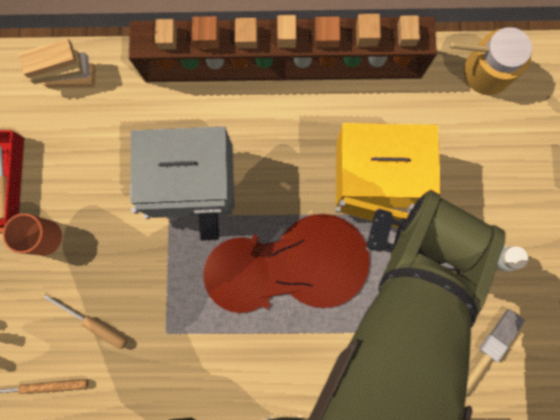

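The door's top edge is now tilted away from the cabinet, about 15° open, and the forces are small. I'll keep going.

drive_tool([
  [[0,0,2.5],[0,0,0],0.2],
  [[0,0,0],[4.5,-11.8,0],0.2],
  [[0,0,5],[0,0,0],0.2],
  [[0,0,0],[4.5,-11.8,0],0.2],
  [[0,0,5],[0,0,0],0.2],
  [[0,0,0],[4.5,-11.8,0],0.2],
  [[0,0,5],[0,0,0],0.2],
  [[0,0,0],[4.5,-11.8,0],0.2],
  [[0,0,5],[0,0,0],0.2],
  [[0,0,0],[4.5,-11.8,0],0.2],
  [[0,0,5],[0,0,0],0.2],
  [[0,0,0],[4.5,-11.8,0],0.2],
  [[0,0,5],[0,0,0],0.2],
  [[0,0,0],[4.5,-11.8,0],0.2],
  [[0,0,2.5],[0,0,0],0.2],
])

```text
time_s: 9.68
ee_pos: [0.4073, -0.1574, 0.1409]
eef_rot: [-3.141, 0.0, 0.675]
force: [-3.1, 2.8, -4.5]
grip_width: 0.0359
```

Run:
```python
from h import *
o=ctrl.get_obs()
print(o['time_s'],o['ee_pos'],o['eef_rot'],o['grip_width'],o['force'],o['moment'])
r=o['ee_pos'][:2]-[.5465,-.1152];print(np.hypot(*r),np.degrees(np.arctan2(*r[::-1])))
```

```text
9.675 [ 0.4072845  -0.15736763  0.14087872] [-3.14134166e+00  4.13146246e-04  6.75262096e-01] 0.03589272729825579 [-3.12619192  2.81377019 -4.46634581] [0.66925814 0.42922747 0.69944956]
0.14546155574768513 -163.14872020341323
```

drive_tool([
  [[0,0,2.5],[0,0,0],0.2],
  [[0,0,0],[4.5,-11.8,0],0.2],
  [[0,0,5],[0,0,0],0.2],
  [[0,0,0],[4.5,-11.8,0],0.2],
  [[0,0,5],[0,0,0],0.2],
  [[0,0,0],[4.5,-11.8,0],0.2],
  [[0,0,5],[0,0,0],0.2],
  [[0,0,0],[4.5,-11.8,0],0.2],
  [[0,0,5],[0,0,0],0.2],
  [[0,0,0],[4.5,-11.8,0],0.2],
  [[0,0,5],[0,0,0],0.2],
  [[0,0,0],[4.5,-11.8,0],0.2],
  [[0,0,5],[0,0,0],0.2],
  [[0,0,0],[4.5,-11.8,0],0.2],
  [[0,0,5],[0,0,0],0.2],
  [[0,0,0],[4.5,-11.8,0],0.2],
  [[0,0,2.5],[0,0,0],0.2],
  [[0,0,0],[0,0,0],0.2],
])

```text
time_s: 11.92
ee_pos: [0.4123, -0.0581, 0.1408]
eef_rot: [-3.141, 0.001, -0.022]
force: [-3.0, 6.9, -3.9]
grip_width: 0.0358
```

Run:
```python
from h import *
o=ctrl.get_obs()
for n in("top","scene","wrist"): cv2.imwrite(f"pics/{n}5.png",ctrl.camera(n)[:,:,::-1])
print(o['time_s'],o['ee_pos'],o['eef_rot'],o['grip_width'],o['force'],o['moment'])
r=o['ee_pos'][:2]-[.5465,-.1152];print(np.hypot(*r),np.degrees(np.arctan2(*r[::-1])))
```

```text
11.925 [ 0.41232353 -0.05812181  0.14076475] [-3.14072121e+00  6.46187039e-04 -2.22165682e-02] 0.035809003642169414 [-3.02705844  6.9362772  -3.93182255] [1.19662175 0.4591431  0.59212427]
0.1458123588875697 156.95527126655037
```

View pics/top5.png

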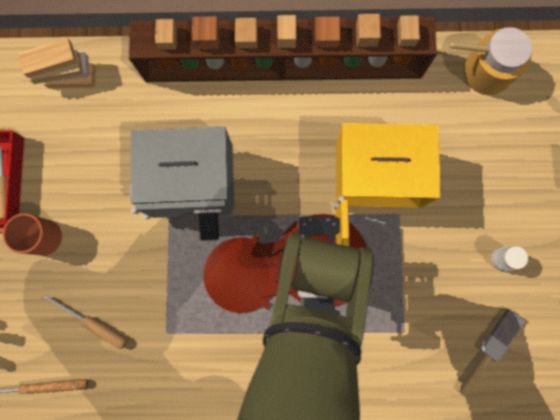

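View pics/scene5.png

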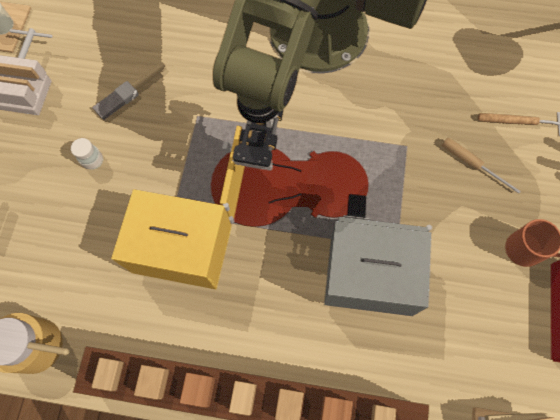

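View pics/wrist5.png

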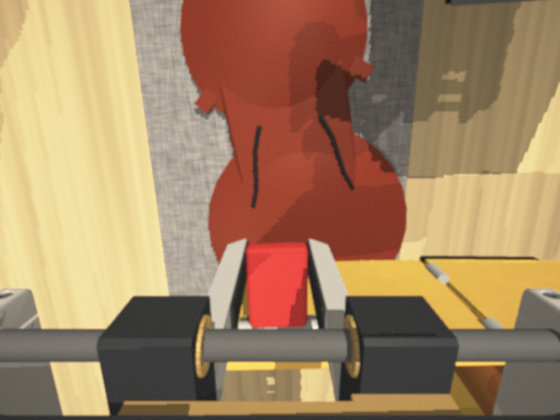

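Door is square by geometry (90.3°). The top view shows it pointing straight back from the hinge at (343,200) and the violin still in place. I'll lower the paddle gently, release, and rise.

drive_tool([
  [[0,0,0],[0,0,3],0.2],
  [[0,0,0],[0,0,4],0.2],
  [[0,0,0],[0,0,5],0.2],
  [[0,0,0],[0,0,5],0.2],
  [[0,0,0],[0,0,3],0.2],
  [[0,0,0],[0,0,0],0.2],
  [[0,0,0],[0,0,0],0.5],
  [[0,0,0],[0,0,0],0.8],
  [[0,0,0],[0,0,0],1],
  [[0,0,0],[0,0,0],1],
  [[0,0,0],[0,0,0],1],
  [[0,0,0],[0,0,0],1],
])

```text
time_s: 13.58
ee_pos: [0.4127, -0.0597, 0.1209]
eef_rot: [3.142, 0.0, -0.028]
force: [0.2, -0.3, -0.0]
grip_width: 0.0916
```

Run:
```python
from h import *
o=ctrl.get_obs()
cv2.imwrite("pics/w6.png",ctrl.camera("wrist")[:,:,::-1])
print(o['time_s'],o['ee_pos'],o['eef_rot'],o['grip_width'],o['force'])
```

```text
13.575 [ 0.41270503 -0.05967025  0.12092274] [ 3.14157773e+00  1.22246296e-05 -2.78610095e-02] 0.09156367536361394 [ 0.1844428  -0.25184115 -0.04684023]
```

View pics/w6.png

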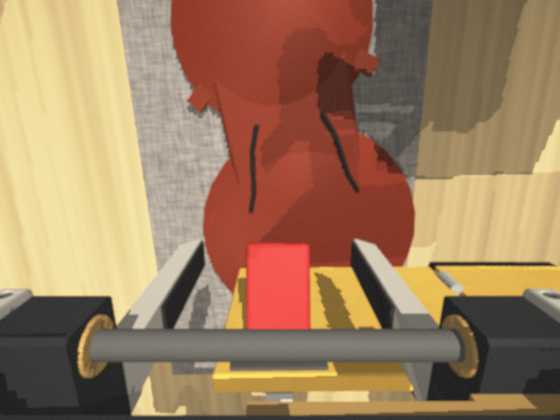

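The paddle (columns 247–310) is free, with clear gaps to both open fingers. Retreating upward, then aside.

drive_tool([
  [[0,0,0],[0,0,-6],1],
  [[0,0,0],[0,0,-15],1],
  [[0,0,0],[0,0,-25],1],
  [[0,0,0],[0,0,-30],1],
  [[0,0,0],[0,0,-30],1],
  [[0,0,0],[0,0,-30],1],
  [[0,0,0],[0,10,-14],1],
  [[0,0,0],[0,30,0],1],
  [[0,0,0],[0,35,0],1],
  [[0,0,0],[0,35,0],1],
  [[0,0,0],[0,35,0],1],
  [[0,0,0],[0,35,0],1],
  [[0,0,0],[0,35,0],1],
  [[0,0,0],[0,35,0],1],
  [[0,0,0],[0,30,0],1],
  [[0,0,0],[0,15,0],1],
  [[0,0,0],[0,0,0],1],
  [[0,0,0],[0,0,0],1],
])

```text
time_s: 15.88
ee_pos: [0.4045, -0.3538, 0.2709]
eef_rot: [-3.141, 0.0, -0.027]
force: [-0.2, -0.4, 0.2]
grip_width: 0.0941
```

Run:
```python
from h import *
o=ctrl.get_obs()
for n in("top","scene"): cv2.imwrite(f"pics/{n}7.png",ctrl.camera(n)[:,:,::-1])
print(o['time_s'],o['ee_pos'],o['force'],o['qpos'])
def vio(f):
    im=cv2.imread(f);h=cv2.cvtColor(im,cv2.COLOR_BGR2HSV);m=cv2.inRange(h,(0,150,50),(10,255,170));return m
for n in("top","scene"):
    im=cv2.absdiff(cv2.imread(f"pics/{n}0.png"),cv2.imread(f"pics/{n}7.png"));cv2.imwrite(f"pics/d{n}.png",im)
```

```text
15.875 [ 0.40452948 -0.3538086   0.27091632] [-0.24624181 -0.35366059  0.15125523] [-7.86830427e-01  2.38585116e-01  1.48569194e+00  1.31870909e-04
  1.41756455e+00 -7.59455279e-01]
```

View pics/top7.png

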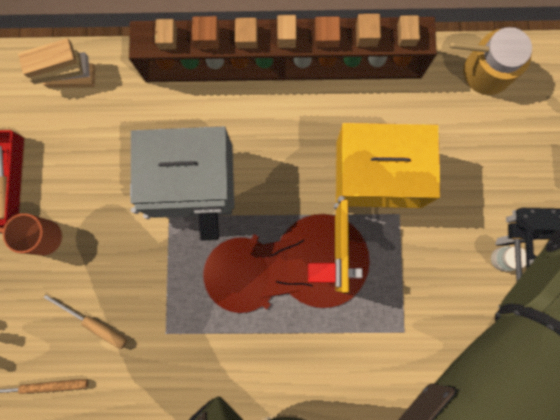

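View pics/scene7.png

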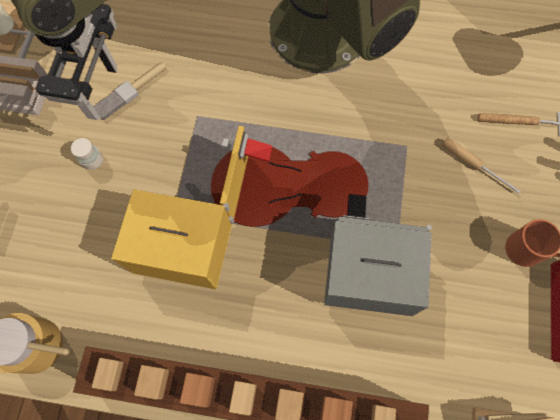

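View pics/dscene.png

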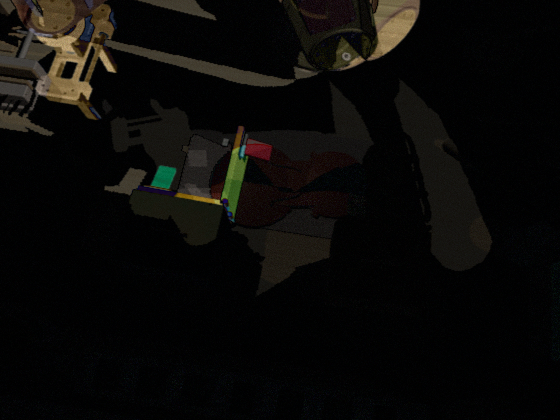

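The arm is clear. The difference image shows only the door, paddle, arm and shadows. One numeric check on the door angle and the violin.

Run:
```python
from h import *
im=cv2.imread("pics/top7.png");h=cv2.cvtColor(im,cv2.COLOR_BGR2HSV)
m=cv2.inRange(h,(20,190,150),(32,255,255));m[:212]=0;m[295:]=0
ys,xs=np.nonzero(m);k=(xs>325)&(xs<360)
P=plane("top",np.c_[xs[k],ys[k]].astype(float),.153)[:,:2]
vx,vy,*_=cv2.fitLine(P.astype(np.float32),2,0,.01,.01).ravel()
print("door dir deg",np.degrees(np.arctan(vy/vx)),"cab yaw -1.7")
for n in("top","scene"):
    a,b=[cv2.Canny(cv2.inRange(cv2.cvtColor(cv2.imread(f"pics/{n}{i}.png"),cv2.COLOR_BGR2HSV),(0,140,40),(10,255,175)),50,100) for i in(0,7)]
    d=cv2.distanceTransform(255-b,cv2.DIST_L2,5)
    w=a.copy()
    if n=="top": w[:205]=0;w[320:]=0;w[:,:200]=0;w[:,375:]=0
    else: w[:140]=0;w[230:]=0;w[:,:205]=0;w[:,375:]=0
    print(n,"violin edge shift px, median/75%",np.percentile(d[w>0],[50,75]))
```

```text
door dir deg 1.2827958 cab yaw -1.7
top violin edge shift px, median/75% [0. 1.]
scene violin edge shift px, median/75% [0. 0.]
```

```bash
python3 -c "
from station import ctrl
print(ctrl.hand_in())"
```

```text
the job is handed in; nothing more can be done
None
```

The yellow cabinet's door is open and about square, and I've handed the job in. I pinched the red paddle, lifted it 20 mm to free the latch and swung the door about 90°. Then I lowered the paddle, let go and moved the arm clear. The clock read about 16 s when I handed it in.

**Last checks:**
- **Door angle:** the gripper's path gives 90.3° open. The line fitted to the door's edge in the last top view comes out about 3° away from square. That fit may be skewed by the door's visible side face, and either figure counts as about square.
- **Violin plate:** its outline moved 0 px (median) in both the top and scene views, so it has stayed put.
- **Grey cabinet:** it looks unchanged and shut in the before-and-after pictures.
- **Arm:** after retreating, the tool force read about 0.5 N, no more than at the start, so it is touching nothing. The highest wrist force in my readings was about 11 N, while holding the paddle up; I only read it at the end of each move.

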